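# Open the combination lock of the sample box and hold it up

### The job

The sample box on the lab bench is shut with a combination lock hooked through its hasp: turn the lock's dial clockwise, click by click, until its red line points at the red stripe on the case, then pull the shackle fully open without forcing anything. Slide the lock off the hasp and hold it up by its open shackle so that the whole lock is at least 10 cm above the lid, and finish still holding it there, the lock hanging from the gripper alone. Do not disturb the other things on the bench and on the box.

Things in the scene. Friction and masses are not known exactly. Their poses are not given: they have to be found in the camera images.
- box: blue steel sample box with white lid, fixed to the bench, 306 x 226 mm; lid top 70 mm above its origin (centre of its underside). Its x axis runs front (robot side) to back. On the lid, beside the lock, two 8 mm high guide rails along x, 4.5 mm clear of the lock on each side, from x = -83 to +5 mm.
- staple (a point): middle of the crossbar of the hasp staple, fixed on the lid (box frame x = +20, z = 107 mm): an arch over the lock, two 8 mm posts 72 mm apart along the box's y, and an 8 mm round crossbar along y, 3 mm above the lock's case. The crossbar passes through the shackle, so the lock cannot come off until it is opened.
- lock: loose combination lock lying on the lid, about 0.3 kg in all; case 128 x 50 x 30 mm, silver at the dial end (x = -68), dark at the shackle end (x = +60). Origin: underside, on the middle line. x: dial to shackle, at the start the same as the box's x. Shackle open, it slides off the crossbar along its own -x (dial end first); after 35 mm or more it can be lifted.
- dial_grip (a point): on the dial's axis, 14 mm above the case top (lock frame x = -42, z = 44 mm). The dial is a black knurled round knob, 30 mm diameter, upright axis, its top 26 mm above the case, with a red line on top from centre to rim. A red stripe on the case between dial and shackle marks the open position. At least 55 mm around the axis is free above the case.
- dial (a joint): dial angle, rad: 0 = its red line points at the red stripe (lock +x), open; positive anticlockwise from above. Starts 0.9 to 2.2, so turn it clockwise. Range -0.35 to 2.8. A sprung notch clicks every 0.524 rad (30 degrees), one exactly at 0; let go, it settles in one. About 0.07 N m turns it over a click. The shackle is free only within 0.16 rad of 0.
- shackle (a joint): how far the shackle is pulled out, m: 0 = shut, 0.022 = fully open (hard stop, it stays on the lock). It slides along the lock's z (up), about 1 N friction, no spring. Below about 0.016 the crossbar has too little room to leave. While the shackle is out the dial cannot turn.
- bow (a point): middle of the top of the steel U-shaped shackle, 8 mm round rod; the straight top part runs 12 mm along the lock's x. Shut, it is 46 mm above the case top (lock frame x = +35, z = 76 mm), 39 mm above the crossbar's centre. Legs at lock x = +20 (long, captive) and x = +50 (short, leaves the case when pulled: the crossbar goes out under it).
- blue_rack: loose bystander: blue microtube rack with white caps in it, 95 x 210 x 45 mm; origin at the centre of its underside
- orange_rack: loose bystander: orange microtube rack, 95 x 210 x 35 mm; origin at the centre of its underside
- green_rack: loose bystander: green rack, 90 x 210 x 55 mm, with 50 ml tubes whose blue caps reach 113 mm high; origin at the centre of its underside
- jar: loose bystander: small amber jar with white cap, 36 mm diameter, 40 mm tall, standing on the lid near the back edge of the box; origin at the centre of its underside
- marker: loose bystander: white pen with black cap, 100 x 14 x 13 mm, lying along its x axis; origin at the centre of its underside
Things that resemble listed ones, but are neither listed nor needed, are in the scene too. Leave any blue or purple look-alike of the lock alone.

How it is judged (in metres and radians):
On the way, in this order (a step that is already met when the one before it is completed fails the run):
1. the dial is turned to the open position while the shackle is still shut and the lock lies in the hasp (value of joint dial between -0.16 and 0.16 rad and value of joint shackle below 0.004 m and distance between bow and staple below 0.08 m and x of lock in the frame of box above -0.03 m), for 0.2 s.
2. the shackle is pulled open while the lock is still in the hasp (value of joint shackle above 0.016 m and distance between bow and staple below 0.08 m and x of lock in the frame of box above -0.03 m), for 0.1 s.
At the end, for the whole second after the job is handed in: the fingers hold the shackle (over 1 N), the shackle is open (over 16 mm), its bow is more than 150 mm above the lid, the lock (origin over 100 mm above the bench) touches neither box nor hasp and moves slower than 0.05 m/s (value of joint shackle above 0.016 m and z of bow in the frame of box above 0.22 m and contact force between the fingers and shackle above 1 N and contact force between lock and box below 0.2 N and linear speed of lock below 0.05 m/s and height (world z) of lock above 0.1 m); the arm keeps its last pose, push and grip.
It fails at once if the lock is wrenched against the box or hasp with more than 80 N (contact force between lock and box above 80 N).
It fails at once if a bystander is pushed more than 30 mm (distance of any of blue_rack, orange_rack, green_rack, jar, marker from where it was at the start of the episode above 0.03 m).
It fails at once if a standing bystander is tipped (angle between any of blue_rack, orange_rack, green_rack, jar's own z axis and vertical above 0.4 rad).
It also fails if it takes over 61 s, if anything falls off the work surface, if the arm or the gripper's body presses on something with over 40 N, if the wrist force passes 120 N, or if a joint passes its speed limit or range.

### The arm

A 6-joint arm with a two-finger parallel gripper is mounted at the origin on the work surface. World frame = base frame: x ahead of the robot, y to its left, z up, the work surface at z = 0. Lengths are in mm, angles in rad, forces in N, time in s.
With the tool pointing down it reaches from about 375 to 975 mm from the base axis. Payload 3.8 kg.
Tool frame: the origin (TCP) lies on the centre line of the jaws, within the pads' length; the fingertips stand r.tip_reach ahead of it and the grasp point (between the pads) lies 5 mm behind it (r.tip_reach is the distance from the TCP to the fingertips, in mm); z points along the fingers, y is the line along which they close (so a half turn about z gives the same grasp; the last joint's range is limited). The gripper opens to 85 mm and grips with 20 to 120 N. Pads are 22 mm wide; open, the fingers measure 114 mm over their backs; the gripper's body (76 mm by 85 mm) begins 54 mm behind the grasp point. The pads swing forward as they close: fully open they stand 13 mm farther back than shut.
Start: joints at [1.109, 0.264, 1.604, -0, 1.274, -0.037], TCP at [278.191, 615.003, 245.28] pointing down, gripper open.
Joint ranges: [-2.63, 2.63], [-0.94, 2.18], [0.31, 2.57], [-1.31, 4.45], [0, 2.66], [-2.55, 2.55]. Speed limits (rad/s): [2.57, 2.57, 3.14, 3.14, 3.14, 3.14].

### API

Orientations are given as a rotation vector (axis times angle).
In Python, from rig import r gives the robot as it stands.
- The arm moves only by the shell command python3 -m handwheel 'ROWS' [FORCE]. ROWS is JSON, a list of rows, each an object with "jaw": the closure, from -1 (fully open) to 1 (shut); "travel": the shift along the tool's x, y, z in units of 0.25 m (1.0 is 0.25 m), a list of three; "twist": the turn about the tool's z in units of 90 degrees (1.0 is 90 degrees). In form: [{"jaw": jaw, "travel": [dx, dy, dz], "twist": twist}, ...]. A call has 1 to 10 rows; each row is the pose to reach, as a shift and turn from the pose commanded when the call began, along the tool's axes at that moment; what a row does not reach only later rows make up. A row lasts 1/12 s, in which the tool goes at most 41.7 mm and 7.16 degrees, less where a joint would pass 70% of its speed; a pose out of reach is approached as far as the arm can. A call with a number of a shift or a turn outside -1 to 1 is refused whole. A call with a gripper value outside its range is refused whole. The fingers move at their own pace and stop on an object; FORCE is the grip in N (left out, the last holds). Time passes only in rows, so rows that repeat a pose let the fingers close. It gives the time, the measured TCP pose, the force, the opening and the grip force at its end, in the units of the state.
- r.get_obs(): the state, without advancing time (a new reading comes with each control period).
- r.camera(name): name is "side" or "top" or "wrist"; returns (picture, depth): 400x640x3 uint8, red, green, blue; 400x640 float32, mm along the optical axis (not along the pixel's ray), 0 where there is no reading.
- r.camera_params(name): a dict with "fx", "fy", "cx", "cy" (pixels), "view" (4x4, takes a point from world to camera coordinates); the wrist camera has in their place "hand_eye" (4x4, takes a point from camera to tool coordinates, whose origin is the TCP and whose axes are the flange's). Camera axes: x right, y up, looking along -z (the intrinsics and any distortion apply to the point x, -y, -z); pixel columns grow to the right and rows downward; lengths in mm; the calibration is good to about 2 mm. The wrist camera is an equidistant fisheye: a pixel r from the principal point sees the ray r / f radians off the axis. A picture is of the moment at which its call begins: read the wrist's pose just before it. camera_params takes no time and is no camera call.
- r.job_done(): hands the job in; it is judged then, once.
The state is a dict: "clock": time; "q": joint angles; "qvel": joint speeds; "tau": joint torques, N m; "position": TCP position; "orientation": TCP orientation; "wrist_force": force on the tool from outside, world axes, zero at the start; "torque": the same for the moment, N m; "finger_gap": finger opening in mm; "gripper_force": force on a finger pad.
Only numpy, scipy, OpenCV 4.12 (cv2) and the standard library are available. Lean on these libraries where they do the work, as an engineer would, in place of code of your own. Each camera call takes 0.05 s, during which the arm holds its last target. There are 200 camera calls.

## Working session

There is one attempt and no reset: what is moved stays moved. The work goes in short steps, Python scripts to look and compute and a shell command to move; the robot and the scene stay as the last step left them, time stands still between calls to the robot, and variables do not carry over. Pictures are saved under pics/ and viewed, at most 10 in all, crops included, and the job is handed in when it is done.

```bash
mkdir -p pics; ls
cat > h.py <<'E'
from rig import r
import numpy as np, cv2
from scipy.spatial.transform import Rotation as R
def snap(n,f):
    im,d=r.camera(n); cv2.imwrite(f'pics/{f}.png',im[:,:,::-1]); np.save(f'pics/{f}.npy',d); return im,d
def world(n,f,u,v,dep=None):
    p=r.camera_params(n); d=np.load(f'pics/{f}.npy')
    z=np.median([x for x in d[v-1:v+2,u-1:u+2].ravel() if x>0]) if dep is None else dep
    c=np.array([(u-p['cx'])/p['fx']*z,-(v-p['cy'])/p['fy']*z,-z,1])
    return (np.linalg.inv(np.array(p['view']))@c)[:3]
E
python3 - <<'E'
from h import *
o=r.get_obs(); print(o['position'],o['orientation'],o['clock'],r.tip_reach,o['finger_gap'])
print(R.from_rotvec(o['orientation']).as_matrix().round(3))
snap('top','t0'); snap('side','s0')
print({k:(np.array(v).round(2).tolist()) for k,v in r.camera_params('top').items()})
E
```

```text
pics
[277.87263836 614.37519255 243.94324494] [-0.6621461  -3.07045784  0.00347925] 0.0 14.0 85.54650332292323
[[-0.911  0.412 -0.001]
 [ 0.412  0.911 -0.002]
 [ 0.    -0.002 -1.   ]]
{'fx': 474.1, 'fy': 474.1, 'cx': 322.72, 'cy': 199.92, 'view': [[0.02, -1.0, 0.0, -20.91], [0.99, 0.02, 0.12, -521.73], [-0.12, -0.0, 0.99, -1290.23], [0.0, 0.0, 0.0, 1.0]]}
```

View pics/t0.png

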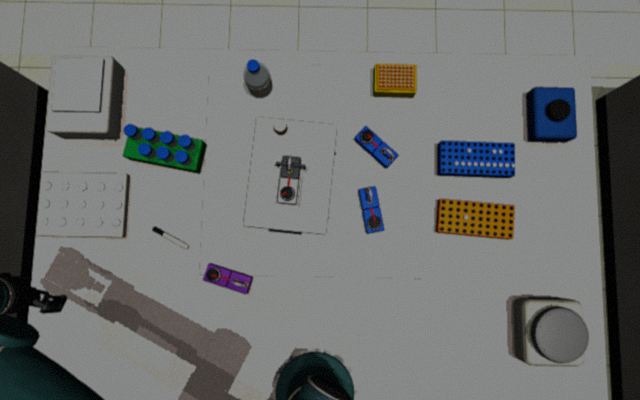

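View pics/s0.png

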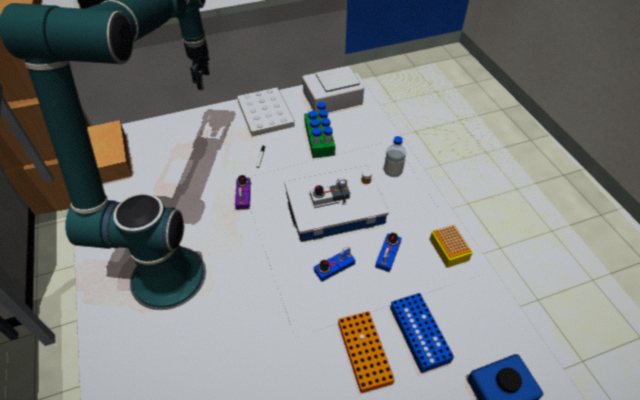

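The lock is on the white lid: in the top view the dial is near (287,194) and the staple near (290,165). The jar is at (280,128). I'll enlarge the top view.

Run:
```python
from h import *
im=cv2.imread('pics/t0.png')
cv2.imwrite('pics/t0c.png',cv2.resize(im[110:240,235:345],None,fx=5,fy=4.6,interpolation=cv2.INTER_CUBIC)) if 0 else cv2.imwrite('pics/t0c.png',cv2.resize(im[120:240,240:340],None,fx=5,fy=5,interpolation=cv2.INTER_CUBIC))
for n,u,v in [('dial',287,194),('lidL',255,200),('lidR',325,200),('lidF',265,222),('lidB',310,130),('bar',290,166)]:
    print(n,world('top','t0',u,v).round(1))
```

```text
dial [524.5  80.8 125.6]
lidL [514.1 171.3  69. ]
lidR [517.6 -18.2  67. ]
lidF [454.9 142.4  68.6]
lidB [710.8  26.4  69.7]
bar [595.7  73.9 139.3]
```

View pics/t0c.png

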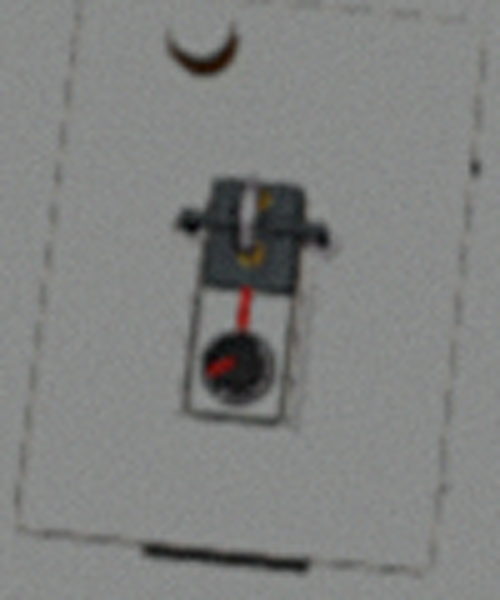

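The dial centre is at about (287.6,193.6) and its red line points left, about 105° anticlockwise of the stripe. Next I'll fit the box pose from the lid corners and work out the approach.

```bash
cat >> h.py <<'E'
def plane(n,u,v,z):
    p=r.camera_params(n); Vi=np.linalg.inv(np.array(p['view']))
    d=Vi[:3,:3]@np.array([(u-p['cx'])/p['fx'],-(v-p['cy'])/p['fy'],-1]); o=Vi[:3,3]
    return o+d*(z-o[2])/d[2]
def shift(target,yawy=None):
    """units for TCP move to world target (mm), optional tool-y yaw deg"""
    o=r.get_obs(); M=R.from_rotvec(o['orientation']).as_matrix()
    t=M.T@(np.array(target)-o['position'])/250
    y=np.degrees(np.arctan2(M[1,1],M[0,1]))
    print('travel',t.round(4),'yaw_y',y.round(2),'twist',None if yawy is None else round((y-yawy)/90,4))
E
python3 - <<'E'
from h import *
f=lambda a,b,z:plane('top',240+(a-2)/5,120+(b-2)/5,z)
C=[f(*c,70)[:2] for c in [(18,530),(80,0),(485,35),(430,572)]]
C=np.array(C); print(C.round(1)); m=C.mean(0); print('centre',m)
for a,b in [(0,1),(3,2),(1,0+0)]: print(np.degrees(np.arctan2(*(C[b]-C[a])[::-1])),np.linalg.norm(C[b]-C[a]))
e=C[0]-C[3]; print(np.degrees(np.arctan2(e[1],e[0]))-90); e=C[1]-C[2];print(np.degrees(np.arctan2(e[1],e[0]))-90)
print('dial',f(238,368,126),'staple ends',f(188,222,107),f(318,235,107),'case end',f(235,415,100),'bow',f(247,195,150),f(247,250,150))
print('line tip',f(208,372,126),'stripe',f(243,330,100),f(248,290,100))
shift([f(238,368,126)[0]-60,f(238,368,126)[1],330])
E
```

```text
[[444.1 200.5]
 [737.6 177.2]
 [721.7 -46.8]
 [425.4 -21.3]]
centre [582.18869982  77.42140949]
-4.545166575061175 294.3677824200047
-4.919332551007096 297.3616729339128
175.4548334249388 294.3677824200047
-4.830207560981023
-4.065396912842431
dial [526.50379953  80.33050386 126.        ] staple ends [606.69123357 110.32088231 107.        ] [600.88883467  41.24667155 107.        ] case end [504.93163871  83.24155062 100.        ] bow [612.81126134  76.22376275 150.        ] [584.20072914  75.49057367 150.        ]
line tip [524.14427937  95.81539599 126.        ] stripe [550.36846621  80.19013699 100.        ] [571.89940982  78.0886455  100.        ]
travel [-1.5678 -1.6362 -0.3405] yaw_y 65.66 twist None
```

```bash
python3 -m handwheel '[{"jaw":-1,"travel":[0,0,-0.34],"twist":0},{"jaw":-1,"travel":[-0.78,-0.82,-0.34],"twist":0},{"jaw":-1,"travel":[-0.78,-0.82,-0.34],"twist":0},{"jaw":-1,"travel":[-0.78,-0.82,-0.34],"twist":0},{"jaw":-1,"travel":[-0.78,-0.82,-0.34],"twist":0},{"jaw":-1,"travel":[-0.78,-0.82,-0.34],"twist":0},{"jaw":-1,"travel":[-0.78,-0.82,-0.34],"twist":0},{"jaw":-1,"travel":[-0.78,-0.82,-0.34],"twist":0},{"jaw":-1,"travel":[-0.78,-0.82,-0.34],"twist":0},{"jaw":-1,"travel":[-0.78,-0.82,-0.34],"twist":0}]'
python3 -m handwheel '[{"jaw":-1,"travel":[-0.79,-0.82,0],"twist":0},{"jaw":-1,"travel":[-0.79,-0.82,0],"twist":0},{"jaw":-1,"travel":[-0.79,-0.82,0],"twist":0},{"jaw":-1,"travel":[-0.79,-0.82,0],"twist":0},{"jaw":-1,"travel":[-0.79,-0.82,0],"twist":0},{"jaw":-1,"travel":[-0.79,-0.82,0],"twist":0},{"jaw":-1,"travel":[-0.79,-0.82,0],"twist":0},{"jaw":-1,"travel":[-0.79,-0.82,0],"twist":0},{"jaw":-1,"travel":[-0.79,-0.82,0],"twist":0},{"jaw":-1,"travel":[-0.79,-0.82,0],"twist":0}]'
python3 - <<'E'
from h import *
o=r.get_obs(); print(o['position'],o['q'])
shift([527,82,330])
snap('wrist','w1')
print({k:(np.array(v).round(3).tolist()) for k,v in r.camera_params('wrist').items()})
np.save('pics/w1pose.npy',np.r_[o['position'],o['orientation']])
E
```

```text
clock: 0.93
position: [372.0, 346.5, 330.6]
orientation: [0.668, 3.069, 0.002]
wrist_force: [-0.1, 0.4, -0.1]
finger_gap: 85.1
gripper_force: 0.0
clock: 1.77
position: [466.7, 80.9, 329.6]
orientation: [-0.661, -3.07, -0.001]
wrist_force: [0.4, 0.5, -0.4]
finger_gap: 85.3
gripper_force: 0.0
[466.71932252  80.8832474  329.62347862] [ 1.18222258e-01 -1.66779841e-01  1.90077107e+00  1.12498030e-03
  1.40895635e+00 -1.02829632e+00]
travel [-0.2179  0.1034 -0.0019] yaw_y 65.68 twist None
{'fx': 309.707, 'fy': 309.707, 'cx': 321.024, 'cy': 195.51, 'hand_eye': [[0.0, 0.958, 0.286, 73.911], [1.0, -0.0, 0.0, -0.146], [0.0, 0.286, -0.958, -128.77], [0.0, 0.0, 0.0, 1.0]]}
```

View pics/w1.png

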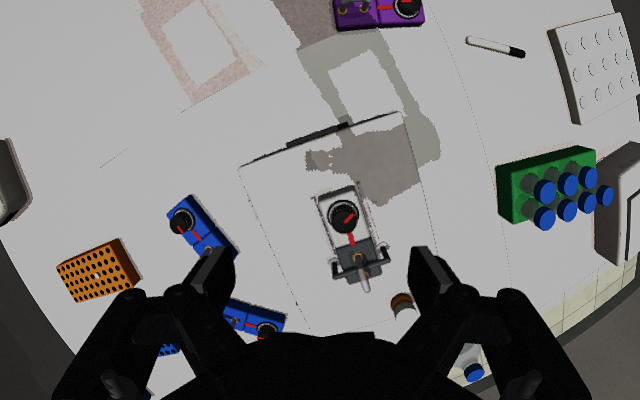

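The wrist view shows the lock cleanly: dial near (344,217), stripe near (351,238), bow near (362,280). I'll crop it for accuracy.

```bash
cat >> h.py <<'E'
def wplane(pose,u,v,z):
    p=r.camera_params('wrist'); H=np.array(p['hand_eye'])
    a=np.array([u-p['cx'],-(v-p['cy'])]); n=np.hypot(*a); th=n/p['fx']
    d=np.r_[a/n*np.sin(th),-np.cos(th)]
    M=R.from_rotvec(pose[3:]).as_matrix(); o=M@H[:3,3]+pose[:3]; d=M@H[:3,:3]@d
    return o+d*(z-o[2])/d[2]
E
python3 - <<'E'
import cv2
im=cv2.imread('pics/w1.png'); cv2.imwrite('pics/w1c.png',cv2.resize(im[175:300,300:410],None,fx=4.8,fy=4.8,interpolation=cv2.INTER_CUBIC))
E
```

```text
(no output)
```

View pics/w1c.png

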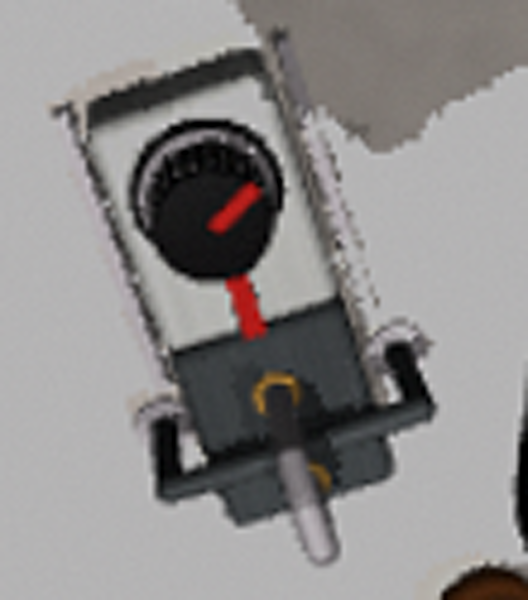

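Run:
```python
from h import *
P=np.load('pics/w1pose.npy')
g=lambda a,b,z:wplane(P,300+a/4.8,175+b/4.8,z)[:2]
ang=lambda v:np.degrees(np.arctan2(v[1],v[0]))
c=g(212,225,126);t=g(258,186,126);s0=g(238,278,100);s1=g(257,338,100)
print('dial',c,'line',ang(t-c),np.hypot(*(t-c)),'stripe',s0,s1,ang(s1-s0))
print('bar ends',g(165,490,107),g(430,408,107),'case corners',g(88,130,100),g(268,78,100),'bow end',g(322,550,144),'boundary',g(175,352,100),g(340,298,100))
```

```text
dial [529.45990624  81.72456394] line 108.3680873496547 14.667997139726955 stripe [556.32315704  79.85336066] [574.74611499  77.81275354] -6.320565822335628
bar ends [604.18877346  37.97681502] [611.54697837 113.528806  ] case corners [502.82215567  60.86480352] [508.99336185 107.80186817] bow end [616.45453684  74.56077699] boundary [569.34574663  56.18635742] [573.25210939 102.44874756]
```

```bash
python3 -c "
from h import *
shift([529,81.8,119])"
```

```text
travel [-0.2281  0.1043  0.8426] yaw_y 65.76 twist None
```

```bash
python3 -m handwheel '[{"jaw":-1,"travel":[-0.228,0.104,0],"twist":0},{"jaw":-1,"travel":[-0.228,0.104,0],"twist":0},{"jaw":-1,"travel":[-0.228,0.104,0.15],"twist":0},{"jaw":-1,"travel":[-0.228,0.104,0.3],"twist":0},{"jaw":-1,"travel":[-0.228,0.104,0.45],"twist":0},{"jaw":-1,"travel":[-0.228,0.104,0.58],"twist":0},{"jaw":-1,"travel":[-0.228,0.104,0.7],"twist":0},{"jaw":-1,"travel":[-0.228,0.104,0.78],"twist":0},{"jaw":-1,"travel":[-0.228,0.104,0.82],"twist":0},{"jaw":-1,"travel":[-0.228,0.104,0.842],"twist":0}]' 20
python3 -m handwheel '[{"jaw":0,"travel":[0,0,0],"twist":0},{"jaw":0.1,"travel":[0,0,0],"twist":0},{"jaw":0.2,"travel":[0,0,0],"twist":0},{"jaw":0.3,"travel":[0,0,0],"twist":0},{"jaw":0.5,"travel":[0,0,0],"twist":0},{"jaw":1,"travel":[0,0,0],"twist":0},{"jaw":1,"travel":[0,0,0],"twist":0},{"jaw":1,"travel":[0,0,0],"twist":0},{"jaw":1,"travel":[0,0,0],"twist":0},{"jaw":1,"travel":[0,0,0],"twist":0}]' 20
```

```text
clock: 2.65
position: [527.9, 81.6, 117.7]
orientation: [-0.657, -3.068, 0.001]
wrist_force: [0.5, 0.6, 0.2]
finger_gap: 85.1
gripper_force: 0.0
clock: 3.48
position: [530.7, 80.0, 121.5]
orientation: [0.662, 3.068, 0.002]
wrist_force: [-0.7, 0.2, 5.7]
finger_gap: 28.8
gripper_force: 21.5
```

```bash
python3 -m handwheel '[{"jaw":1,"travel":[0,0,-0.006],"twist":0.06},{"jaw":1,"travel":[0,0,-0.006],"twist":0.12},{"jaw":1,"travel":[0,0,-0.006],"twist":0.18},{"jaw":1,"travel":[0,0,-0.006],"twist":0.24},{"jaw":1,"travel":[0,0,-0.006],"twist":0.3},{"jaw":1,"travel":[0,0,-0.006],"twist":0.36},{"jaw":1,"travel":[0,0,-0.006],"twist":0.42},{"jaw":1,"travel":[0,0,-0.006],"twist":0.48},{"jaw":1,"travel":[0,0,-0.006],"twist":0.54},{"jaw":1,"travel":[0,0,-0.006],"twist":0.6}]'
python3 -m handwheel '[{"jaw":1,"travel":[0,0,0],"twist":0.06},{"jaw":1,"travel":[0,0,0],"twist":0.12},{"jaw":1,"travel":[0,0,0],"twist":0.18},{"jaw":1,"travel":[0,0,0],"twist":0.24},{"jaw":1,"travel":[0,0,0],"twist":0.3},{"jaw":1,"travel":[0,0,0],"twist":0.36},{"jaw":1,"travel":[0,0,0],"twist":0.42},{"jaw":1,"travel":[0,0,0],"twist":0.48},{"jaw":1,"travel":[0,0,0],"twist":0.54},{"jaw":1,"travel":[0,0,0],"twist":0.6}]'
python3 -m handwheel '[{"jaw":1,"travel":[0,0,0],"twist":0.03},{"jaw":1,"travel":[0,0,0],"twist":0.06},{"jaw":1,"travel":[0,0,0],"twist":0.06},{"jaw":1,"travel":[0,0,0],"twist":0.06},{"jaw":1,"travel":[0,0,0],"twist":0.06}]'
python3 -c "
from h import *
o=r.get_obs();print(o['torque'],o['q']);shift(o['position'])
snap('wrist','w2');im=cv2.imread('pics/w2.png');print(im.shape);cv2.imwrite('pics/w2c.png',cv2.resize(im[180:400,200:440],None,fx=2.7,fy=2.7,interpolation=cv2.INTER_CUBIC))"
```

```text
clock: 4.32
position: [529.6, 79.9, 121.6]
orientation: [1.99, 2.43, 0.001]
wrist_force: [-0.4, 0.2, 1.3]
finger_gap: 29.1
gripper_force: 21.1
clock: 5.15
position: [529.4, 80.0, 121.6]
orientation: [-2.876, -1.262, -0.0]
wrist_force: [-0.9, 0.9, 1.8]
finger_gap: 29.2
gripper_force: 21.1
clock: 5.57
position: [529.4, 80.0, 121.6]
orientation: [-2.929, -1.134, -0.0]
wrist_force: [-2.7, 1.2, 3.6]
finger_gap: 29.5
gripper_force: 21.3
[ 0.26947076  0.30072309 -0.04458096] [1.03218361e-01 1.13452233e-01 2.02421658e+00 4.49577598e-04
 1.00396279e+00 9.35258166e-01]
travel [0. 0. 0.] yaw_y -47.69 twist None
(400, 640, 3)
```

View pics/w2c.png

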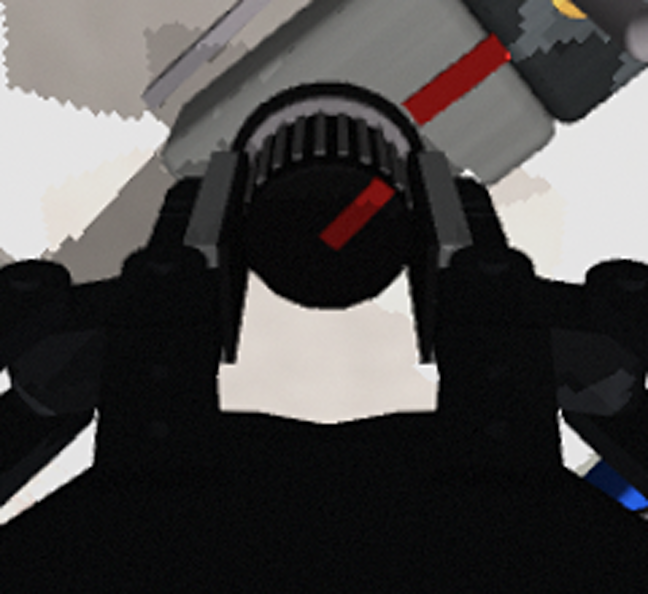

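The line, (325,243)→(385,187) in the crop, now lies nearly parallel to the stripe, (412,113)→(502,45). I'll compute both angles.

Run:
```python
from h import *
o=r.get_obs(); P=np.r_[o['position'],o['orientation']]
g=lambda a,b,z:wplane(P,200+a/2.7,180+b/2.7,z)[:2]
ang=lambda v:np.degrees(np.arctan2(v[1],v[0]))
c=g(325,243,126);t=g(386,187,126);s0=g(412,113,100);s1=g(502,45,100)
print(c,t,ang(t-c),s0,s1,ang(s1-s0))
```

```text
[527.99219274  80.42089987] [542.73484699  80.1640134 ] -0.9982612973058667 [549.4457039   77.20851955] [570.98539592  73.96466852] -8.564314466464305
```

```bash
python3 -m handwheel '[{"jaw":1,"travel":[0,0,0],"twist":0.03},{"jaw":1,"travel":[0,0,0],"twist":0.06},{"jaw":1,"travel":[0,0,0],"twist":0.06},{"jaw":1,"travel":[0,0,0],"twist":0.06},{"jaw":0.2,"travel":[0,0,0],"twist":0.06},{"jaw":-0.2,"travel":[0,0,0],"twist":0.06},{"jaw":-0.5,"travel":[0,0,0],"twist":0.06},{"jaw":-1,"travel":[0,0,0],"twist":0.06},{"jaw":-1,"travel":[0,0,0],"twist":0.06},{"jaw":-1,"travel":[0,0,0],"twist":0.06}]'
python3 -m handwheel '[{"jaw":-1,"travel":[0,0,-0.12],"twist":0},{"jaw":-1,"travel":[0,0,-0.24],"twist":0},{"jaw":-1,"travel":[0,0,-0.36],"twist":0},{"jaw":-1,"travel":[0,0,-0.48],"twist":0},{"jaw":-1,"travel":[0,0,-0.6],"twist":0},{"jaw":-1,"travel":[0,0,-0.6],"twist":0.07},{"jaw":-1,"travel":[0,0,-0.6],"twist":0.14},{"jaw":-1,"travel":[0,0,-0.6],"twist":0.21},{"jaw":-1,"travel":[0,0,-0.6],"twist":0.28},{"jaw":-1,"travel":[0,0,-0.6],"twist":0.35}]'
python3 - <<'E'
from h import *
o=r.get_obs(); P=np.r_[o['position'],o['orientation']];np.save('pics/w3pose.npy',P);print(o['position'])
shift([606,75.5,258],-95)
snap('wrist','w3');im=cv2.imread('pics/w3.png');cv2.imwrite('pics/w3c.png',cv2.resize(im[120:330,210:430],None,fx=2.8,fy=2.8,interpolation=cv2.INTER_CUBIC))
E
```

```text
clock: 6.45
position: [529.5, 79.8, 121.1]
orientation: [2.98, 0.993, -0.0]
wrist_force: [-0.3, 0.5, 0.8]
finger_gap: 85.3
gripper_force: 0.0
clock: 7.28
position: [529.5, 79.8, 271.4]
orientation: [3.138, 0.139, 0.0]
wrist_force: [0.3, 0.3, -1.3]
finger_gap: 85.7
gripper_force: 0.0
[529.46679228  79.82378647 271.37878304]
travel [0.3034 0.0442 0.0536] yaw_y -84.94 twist 0.1118
```

View pics/w3c.png

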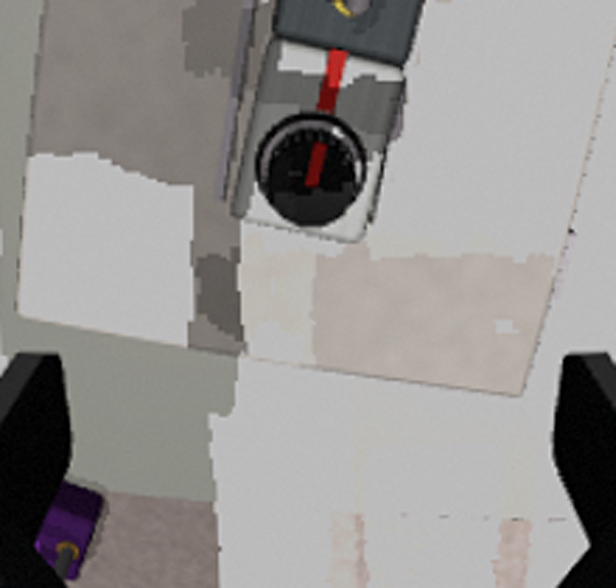

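The dial line, (312,185)→(320,143), is now in line with the stripe, (326,107)→(338,52). The rest of the same image should show the bow.

Run:
```python
from h import *
im=cv2.imread('pics/w3.png');cv2.imwrite('pics/w3d.png',cv2.resize(im[30:190,270:400],None,fx=3.7,fy=3.7,interpolation=cv2.INTER_CUBIC))
P=np.load('pics/w3pose.npy')
g=lambda a,b,z:wplane(P,210+a/2.8,120+b/2.8,z)[:2]
ang=lambda v:np.degrees(np.arctan2(v[1],v[0]))
c=g(311,180,126);t=g(320,143,126);s0=g(326,107,100);s1=g(338,52,100)
print(c,ang(t-c),s0,s1,ang(s1-s0),g(282,40,100),g(405,65,100))
```

```text
[530.23054262  80.1569248 ] -8.174870767290413 [550.3530987   76.64778533] [570.05763066  74.28605516] -6.834708004873156 [572.52969744  93.94701853] [567.76575083  50.59495152]
```

View pics/w3d.png

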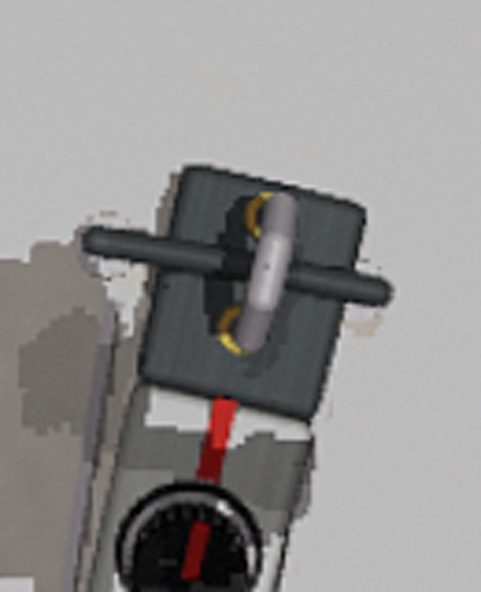

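Run:
```python
from h import *
P=np.load('pics/w3pose.npy')
g=lambda a,b,z:wplane(P,270+a/3.7,30+b/3.7,z)[:2]
ang=lambda v:np.degrees(np.arctan2(v[1],v[0]))
b=g(269,265,150);print(b,ang(g(277,228,150)-g(262,298,150)),'bar',g(90,241,110),g(383,291,110),ang(g(90,241,110)-g(383,291,110))-90)
shift([605,b[1],151],-96.5)
print(ang(g(283,205,143)-g(253,340,143)))
```

```text
[605.92548102  69.58457771] -6.520263633669711 bar [608.96228687 111.92126627] [603.39561508  37.49428311] -4.27740093764578
travel [0.2977 0.066  0.4811] yaw_y -85.22 twist 0.1254
-6.944796061242852
```

```bash
python3 -m handwheel '[{"jaw":-1,"travel":[0.15,0.03,0],"twist":0.06},{"jaw":-1,"travel":[0.302,0.064,0],"twist":0.125},{"jaw":-1,"travel":[0.302,0.064,0.1],"twist":0.125},{"jaw":-1,"travel":[0.302,0.064,0.22],"twist":0.125},{"jaw":-1,"travel":[0.302,0.064,0.34],"twist":0.125},{"jaw":-1,"travel":[0.302,0.064,0.42],"twist":0.125},{"jaw":-1,"travel":[0.302,0.064,0.48],"twist":0.125},{"jaw":-1,"travel":[0.302,0.064,0.51],"twist":0.125},{"jaw":-1,"travel":[0.302,0.064,0.53],"twist":0.125},{"jaw":-1,"travel":[0.302,0.064,0.53],"twist":0.125}]'
python3 -m handwheel '[{"jaw":0,"travel":[0,0,0],"twist":0},{"jaw":0.3,"travel":[0,0,0],"twist":0},{"jaw":0.5,"travel":[0,0,0],"twist":0},{"jaw":0.6,"travel":[0,0,0],"twist":0},{"jaw":0.7,"travel":[0,0,0],"twist":0},{"jaw":0.8,"travel":[0,0,0],"twist":0},{"jaw":0.9,"travel":[0,0,0],"twist":0},{"jaw":1,"travel":[0,0,0],"twist":0},{"jaw":1,"travel":[0,0,0],"twist":0},{"jaw":1,"travel":[0,0,0],"twist":0}]' 60
python3 -c "
from h import *
o=r.get_obs();shift(o['position'])
snap('wrist','w4');im=cv2.imread('pics/w4.png');cv2.imwrite('pics/w4c.png',cv2.resize(im[120:400,180:460],None,fx=2,fy=2))"
```

```text
clock: 8.17
position: [605.8, 71.0, 138.0]
orientation: [3.137, -0.16, -0.002]
wrist_force: [0.0, 0.0, 0.8]
finger_gap: 85.5
gripper_force: 0.0
clock: 9.0
position: [606.3, 70.9, 138.9]
orientation: [3.137, -0.161, 0.001]
wrist_force: [0.7, -0.1, 0.0]
finger_gap: 6.3
gripper_force: 58.4
travel [0. 0. 0.] yaw_y -95.89 twist None
```

View pics/w4c.png

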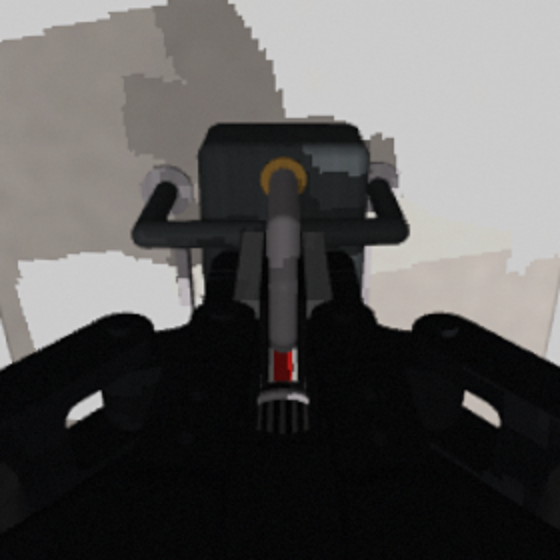

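The jaws hold the bow, with a finger either side of it near (283,270). I'll pull it open slowly.

```bash
python3 -m handwheel '[{"jaw":1,"travel":[0,0,-0.008],"twist":0},{"jaw":1,"travel":[0,0,-0.016],"twist":0},{"jaw":1,"travel":[0,0,-0.024],"twist":0},{"jaw":1,"travel":[0,0,-0.032],"twist":0},{"jaw":1,"travel":[0,0,-0.04],"twist":0}]'
python3 -m handwheel '[{"jaw":1,"travel":[0,0,-0.008],"twist":0},{"jaw":1,"travel":[0,0,-0.016],"twist":0},{"jaw":1,"travel":[0,0,-0.024],"twist":0},{"jaw":1,"travel":[0,0,-0.032],"twist":0},{"jaw":1,"travel":[0,0,-0.04],"twist":0},{"jaw":1,"travel":[0,0,-0.044],"twist":0},{"jaw":1,"travel":[0,0,-0.044],"twist":0}]'
python3 -c "
from h import *
o=r.get_obs();print(o['torque'])
snap('wrist','w5');im=cv2.imread('pics/w5.png');cv2.imwrite('pics/w5c.png',cv2.resize(im[120:400,180:460],None,fx=2,fy=2))"
```

```text
clock: 9.47
position: [605.8, 71.0, 148.8]
orientation: [3.137, -0.161, -0.001]
wrist_force: [-0.8, -0.3, -1.7]
finger_gap: 6.1
gripper_force: 58.4
clock: 10.05
position: [606.3, 71.0, 160.2]
orientation: [-3.137, 0.161, -0.001]
wrist_force: [-2.0, 0.1, 0.4]
finger_gap: 6.2
gripper_force: 58.6
[-0.00448239  0.22699471  0.02428715]
```

View pics/w5c.png

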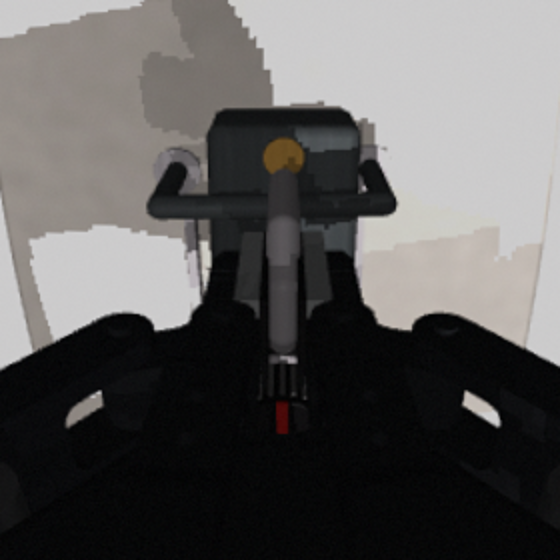

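That was the tenth picture. The short leg is out and the shackle is about 21 mm open. I'll slide the lock off along −x and watch the force.

```bash
python3 -m handwheel '[{"jaw":1,"travel":[-0.02,0,-0.002],"twist":0},{"jaw":1,"travel":[-0.04,0,-0.002],"twist":0},{"jaw":1,"travel":[-0.06,-0.002,-0.002],"twist":-0.005},{"jaw":1,"travel":[-0.08,-0.004,-0.002],"twist":-0.01}]'
python3 -m handwheel '[{"jaw":1,"travel":[-0.02,-0.001,0],"twist":-0.003},{"jaw":1,"travel":[-0.04,-0.002,0],"twist":-0.007},{"jaw":1,"travel":[-0.06,-0.002,0],"twist":-0.007},{"jaw":1,"travel":[-0.08,-0.002,0],"twist":-0.007},{"jaw":1,"travel":[-0.1,-0.002,0],"twist":-0.007},{"jaw":1,"travel":[-0.12,-0.002,0],"twist":-0.007},{"jaw":1,"travel":[-0.14,-0.002,0],"twist":-0.007},{"jaw":1,"travel":[-0.14,-0.002,0],"twist":-0.007}]'
```

```text
clock: 10.43
position: [586.2, 74.1, 160.6]
orientation: [-3.139, 0.136, -0.002]
wrist_force: [0.8, 0.2, -0.4]
finger_gap: 6.0
gripper_force: 58.6
clock: 11.1
position: [550.2, 77.7, 160.2]
orientation: [3.139, -0.119, -0.002]
wrist_force: [-0.5, 0.7, -0.6]
finger_gap: 6.5
gripper_force: 58.7
```

```bash
python3 -m handwheel '[{"jaw":1,"travel":[0,0,-0.01],"twist":0},{"jaw":1,"travel":[0,0,-0.03],"twist":0},{"jaw":1,"travel":[0,0,-0.05],"twist":0},{"jaw":1,"travel":[0,0,-0.07],"twist":0},{"jaw":1,"travel":[0,0,-0.09],"twist":0},{"jaw":1,"travel":[0,0,-0.11],"twist":0},{"jaw":1,"travel":[0,0,-0.13],"twist":0},{"jaw":1,"travel":[0,0,-0.15],"twist":0},{"jaw":1,"travel":[0,0,-0.17],"twist":0},{"jaw":1,"travel":[0,0,-0.18],"twist":0}]' 100
python3 -m handwheel '[{"jaw":1,"travel":[0,0,-0.05],"twist":0},{"jaw":1,"travel":[0,0,-0.11],"twist":0},{"jaw":1,"travel":[0,0,-0.18],"twist":0},{"jaw":1,"travel":[0,0,-0.26],"twist":0},{"jaw":1,"travel":[0,0,-0.34],"twist":0},{"jaw":1,"travel":[0,0,-0.42],"twist":0},{"jaw":1,"travel":[0,0,-0.5],"twist":0},{"jaw":1,"travel":[0,0,-0.57],"twist":0},{"jaw":1,"travel":[0,0,-0.62],"twist":0},{"jaw":1,"travel":[0,0,-0.65],"twist":0}]' 100
python3 -m handwheel '[{"jaw":1,"travel":[0,0,0],"twist":0},{"jaw":1,"travel":[0,0,0],"twist":0},{"jaw":1,"travel":[0,0,0],"twist":0},{"jaw":1,"travel":[0,0,0],"twist":0},{"jaw":1,"travel":[0,0,0],"twist":0},{"jaw":1,"travel":[0,0,0],"twist":0},{"jaw":1,"travel":[0,0,0],"twist":0},{"jaw":1,"travel":[0,0,0],"twist":0},{"jaw":1,"travel":[0,0,0],"twist":0},{"jaw":1,"travel":[0,0,0],"twist":0}]' 100
python3 - <<'E'
from h import *
F=np.array([r.get_obs()['wrist_force']]);o=r.get_obs();print(F,o['torque'])
im,d=snap('side','s2')
# world points of all side pixels near the tool: lowest hanging point and lid region
p=r.camera_params('side');v,u=np.mgrid[0:400,0:640];z=d
c=np.stack([(u-p['cx'])/p['fx']*z,-(v-p['cy'])/p['fy']*z,-z,np.ones_like(z)],-1)
w=c@np.linalg.inv(np.array(p['view'])).T
m=(z>0)&(abs(w[...,1]-77)<45)&(w[...,0]>420)&(w[...,0]<640)&(w[...,2]>125)&(w[...,2]<350)
W=w[m][:,:3];h=np.histogram(W[:,2],bins=range(125,351,25));print(h[0],h[1][0]);k=W[W[:,2]>160];print(k.min(0),k.max(0))
E
```

```text
clock: 11.93
position: [552.0, 77.6, 206.4]
orientation: [-3.139, 0.12, -0.002]
wrist_force: [0.8, -0.2, -3.4]
finger_gap: 5.1
gripper_force: 97.6
clock: 12.77
position: [552.1, 77.6, 370.5]
orientation: [-3.139, 0.119, -0.005]
wrist_force: [-0.2, -0.6, -3.4]
finger_gap: 5.2
gripper_force: 97.6
clock: 13.6
position: [551.6, 77.6, 367.8]
orientation: [3.139, -0.119, 0.0]
wrist_force: [0.4, 0.5, -3.1]
finger_gap: 5.1
gripper_force: 97.7
[[ 0.39052733  0.51621597 -3.05521443]] [-0.0173416  -0.10389347  0.02128107]
[  0   0   0   0   0   1 225 493  99] 125
[445.29170612  45.8019942  274.19589306] [575.5786054  111.52671464 347.85612778]
```

```bash
python3 -c "
from rig import r
print(r.job_done())"
```

```text
the job is handed in; nothing more can be done
None
```

I turned the dial to its mark, pulled the shackle open, slid the lock off the hasp, and handed the job in at about 14 s with the lock hanging by its shackle roughly 200 mm above the lid; the judge gave no verdict.

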